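# Wake the stereo and shut its disc tray

## Robot

A 7-joint arm with a two-finger parallel gripper is mounted at the origin on the work surface. World frame = base frame: x ahead of the robot, y to its left, z up, the work surface at z = 0. Lengths are in mm, angles in rad, forces in N, time in s.
With the tool pointing down it reaches from about 425 to 950 mm from the base axis. Payload 16.7 kg.
Tool frame: the origin (TCP) lies between the finger pads, 19 mm behind the fingertips; this is the grasp point; z points along the fingers, y is the line along which they close (so a half turn about z gives the same grasp; the last joint's range is limited). The gripper opens to 94 mm and grips with 3 to 60 N. Pads are 16 mm wide; open, the fingers measure 119 mm over their backs; the gripper's body (75 mm by 177 mm) begins 78 mm behind the grasp point.
Start: joints at [1.163, 0.426, 0.074, 1.606, -0.034, 1.111, -0.067], TCP at [172.716, -652.491, 224.267] pointing down, gripper open.
Joint ranges: [-2.85, 2.85], [-0.5, 2.14], [-1.23, 1.37], [0.21, 2.46], [-1.02, 4.16], [0.16, 2.05], [-2.73, 2.73]. Speed limits (rad/s): [1.89, 1.89, 2.39, 2.39, 3.01, 3.01, 3.01].

## Interface

Orientations are given as a rotation vector (axis times angle).
In Python, from plant import arm gives the robot as it stands.
- The arm moves only by the tool servo_tool, never from a script. Its argument "motion" is a list of rows, each an object of numbers: "ax", "ay", "az": the turn, a rotation vector about the tool's x, y, z in rad; "x", "y", "z": the shift along the tool's x, y, z in m; "gripper": the closure, from 0 (fully open) to 1 (shut). In form: [{"ax": .., "ay": .., "az": .., "x": .., "y": .., "z": .., "gripper": ..}, ...]. A call has 1 to 20 rows; each row shifts and turns the commanded pose from where the row before left it, along the tool's axes as they then stand; what a row does not reach is not made up. A row lasts 1/10 s, in which the tool goes at most 50 mm and 8.59 degrees, less where a joint would pass 70% of its speed; a pose out of reach is approached as far as the arm can. A call is refused whole if a number of a shift passes 0.05 or a number of a turn 0.15, either way. A call with a gripper value outside its range is refused whole. The fingers move at their own pace and stop on an object; "squeeze" is the grip in N (left out, the last holds). Time passes only in rows, so rows that do not move let the fingers close. It gives the time, the measured TCP pose, the force, the opening and the grip force at its end, in the units of the state.
- arm.get_state(): the state, without advancing time (a new reading comes with each control period).
- arm.read_camera(name): name is "scene" or "top"; returns the picture (400x640x3 uint8, red, green, blue); there is no depth.
- arm.calibration(name): a dict with "fx", "fy", "cx", "cy" (pixels), "k1" (the pictures are not rectified: a ray, as slopes to the right and down, at radius r is drawn at 1 + k1 r^2 times it, then the intrinsics apply), "origin" and "attitude" of the camera in the world. Camera axes: x right, y down, z forward; pixel columns grow to the right and rows downward; lengths in mm; the calibration is good to about 2 mm. A picture is of the moment at which its call begins. calibration takes no time and is no camera call.
- arm.job_done(): hands the job in; it is judged then, once.
Trained networks look in the newest picture that a camera, given by its name, has taken for a name from the list of things; names that differ only in an ending like _2 or _b are one class to them, and where a whole thing is asked for, a point or a joint stands for the part that bears it (a point fixed in the world has none). Each returns a list of dicts, best first, with "p" (0 to 1); they miss things now and then, are a little off and sometimes report something else, mostly with a low value. They report only what shows in the picture. A call takes as long as a camera call. They do not tell look-alikes from the thing itself.
- arm.masks_of(camera, query): "region" (400x640 bool, what is visible of it) and "bbox" ([left, top, width, height] in pixels, round what is visible of it).
The state is a dict: "time": time; "joints": joint angles; "qd": joint speeds; "joint_efforts": joint torques, N m; "position": TCP position; "tool_rot": TCP orientation; "wrist_force": force on the tool from outside, world axes, zero at the start; "moment": the same for the moment, N m; "opening": finger opening in mm; "finger_force": force on a finger pad.
Only numpy, scipy, OpenCV 4.12 (cv2) and the standard library are available. Lean on these libraries where they do the work, as an engineer would, in place of code of your own. Each camera call takes 0.05 s, during which the arm holds its last target. There are 200 camera calls.

## Task

Get the stereo to play the disc: first wake it by pointing down at the puck with the domed top, fingertips two or three centimetres above the dome and not touching it, and dwell there for a good two seconds. Then, with the outside of the fingers, push the stereo's open disc tray fully home. Pick nothing up, never touch the domed puck, and leave the other things on the sideboard where they are.

Things in the scene. Friction and masses are not known exactly. Their poses are not given: they have to be found in the camera images.
- dome_puck: wireless gesture sensor: round white puck, 90 mm across and 18 mm high, loose on the sideboard, with a smooth black dome (60 mm across) in the middle of its top, 40 mm high in all; origin at the centre of its underside, z up. Two other loose pucks have the same base but other tops; which of the three lies where changes
- dome_top (a point): the highest point of that dome, 40 mm above the sideboard; point at it from above with the tool point (TCP), which lies 19 mm behind the fingertips, 40 to 50 mm over this point
- dial_puck: bystander: the same white puck base with a raised black bar (60 by 16 mm) across it as a turning grip, 34 mm high; origin at the centre of its underside
- key_puck: bystander: the same white puck base with a flat black square key (48 mm) on it, 28 mm high; origin at the centre of its underside
- stereo: fixed grey stereo, 240 mm deep (its x), 300 mm wide (its y), 85 mm high; origin at the centre of its underside; its front faces its own -x, roughly to the robot, turned by up to about 0.25 rad. A volume knob (40 mm across, standing 16 mm out) is on the front, 115 mm to the -y side of the middle; the tray is in the middle of the front
- tray (a joint): how far the disc tray is open (m): 0 = fully home, 0.055 to 0.095 at the start; it slides along the stereo's x axis, home is +x; sliding friction about 2 N, no spring, stays where it is left, hard stop at 0
- tray_front (a point): middle of the tray's flat front face, 43 mm above the sideboard; the tray is a flat black slab 146 mm wide with an aluminium front 148 mm wide and 24 mm high (31 to 55 mm above the sideboard), a silver disc on top. Axes parallel to the stereo's: the face looks to -x. Fully home, this face still stands 8 mm in front of the stereo's front
- tin_can: bystander: ribbed tin can, 76 mm across, 85 mm high; origin at the centre of its underside
- mug: bystander: white mug, 80 mm across, 90 mm high, handle on its own +y side; origin at the centre of its underside
- figurine: bystander: little snowman with a black hat, 38 mm across, 73 mm high; origin at the centre of its underside
- remote: bystander: black remote control lying flat, 150 by 42 by 18 mm, long along its x; origin at the centre of its underside
- disc_cases: bystander: stack of three disc cases, 142 by 125 by 31 mm; origin at the centre of its underside
Things that resemble listed ones, but are neither listed nor needed, are in the scene too. What is shaped like the dome_puck but orange or pink is not meant.

How it is judged (in metres and radians):
On the way, in this order (a step that is already met when the one before it is completed fails the run):
1. the tool point dwells above the domed puck without contact: within 25 mm of the dome's middle sideways and 21 to 68 mm above the dome's top (fingertips about 2 to 49 mm above it), for 1.5 s on end (horizontal distance between the grasp point and dome_top below 0.025 m and z of the grasp point in the frame of dome_top between 0.021 and 0.068 m and contact force between the fingers and dome_puck below 0.1 N), for 1.5 s.
2. after that, the disc tray is pushed fully home, within 4 mm (value of joint tray below 0.004 m), for 0.2 s.
At the end, for the whole second after the job is handed in: the tray is home within 4 mm, the domed puck stands within 10 mm of where it was and at rest, and every bystander within 15 mm of where it was (value of joint tray below 0.004 m and distance of dome_puck from where it was at the start of the episode below 0.01 m and linear speed of dome_puck below 0.02 m/s and distance of each of dial_puck, key_puck, tin_can, mug, figurine, remote, disc_cases from where it was at the start of the episode below 0.015 m); the robot touches nothing.
It fails at once if the domed puck is touched by the robot (contact force between any of the fingers, the arm and dome_puck above 0.3 N).
It fails at once if the domed puck is moved or lifted by more than 10 mm (distance of dome_puck from where it was at the start of the episode above 0.01 m).
It fails at once if a bystander is moved, lifted or carried by more than 15 mm (distance of any of dial_puck, key_puck, tin_can, mug, figurine, remote, disc_cases from where it was at the start of the episode above 0.015 m).
It fails at once if a bystander is tipped over (angle between any of dial_puck, key_puck, tin_can, mug, figurine, remote, disc_cases's own z axis and vertical above 0.3 rad).
It also fails if it takes over 48 s, if anything falls off the work surface, if the arm or the gripper's body presses on something with over 40 N, if the wrist force passes 120 N, or if a joint passes its speed limit or range.

## Working session

There is one attempt and no reset: what is moved stays moved. The work goes in short steps, Python scripts to look and compute and a tool call to move; the robot and the scene stay as the last step left them, time stands still between calls to the robot, and variables do not carry over. Pictures are saved under pics/ and viewed, at most 10 in all, crops included, and the job is handed in when it is done.

Besides the shell and the picture viewer there is one more tool, called after "Emit:" by a JSON object that holds its "fn" and its "kwargs", one argument or row to a line. servo_tool: Moves the arm, as the interface text tells. Its arguments: {"type":"object","properties":{"motion":{"type":"array"},"squeeze":{"type":"number"}},"required":["motion"]}

```bash
mkdir -p pics
cat > h.py <<'E'
from plant import arm
import numpy as np, cv2
from scipy.spatial.transform import Rotation as R
def ray(c,u,v):
    k=arm.calibration(c)
    K=np.array([[k['fx'],0,k['cx']],[0,k['fy'],k['cy']],[0,0,1.]])
    p=cv2.undistortPoints(np.array([[[u,v]]],float),K,np.array([k['k1'],0,0,0.]))[0,0]
    # drawn = ray*(1+k1 r^2): OpenCV's model
    A=np.array(k['attitude'],float)
    A=A if A.shape==(3,3) else R.from_rotvec(A).as_matrix()
    return np.array(k['origin'],float),A@np.array([p[0],p[1],1])
def at_z(c,u,v,z):
    o,d=ray(c,u,v); return o+d*(z-o[2])/d[2]
def proj(c,P):
    k=arm.calibration(c); A=np.array(k['attitude'],float)
    A=A if A.shape==(3,3) else R.from_rotvec(A).as_matrix()
    q=A.T@(np.array(P,float)-k['origin']); x,y=q[:2]/q[2]; s=1+k['k1']*(x*x+y*y)
    return np.array([k['fx']*x*s+k['cx'],k['fy']*y*s+k['cy']])
E
python3 - <<'E'
from h import *
for c in ('top','scene'):
    print(arm.calibration(c))
    cv2.imwrite(f'pics/{c}0.png',arm.read_camera(c)[:,:,::-1])
    for q in ('dome_puck','dial_puck','key_puck','stereo','tray_front','tin_can','mug','figurine','remote','disc_cases'):
        for m in arm.masks_of(c,q)[:4]:
            r=m['region']; v,u=np.nonzero(r); print(c,q,round(m['p'],2),m['bbox'],round(u.mean(),1),round(v.mean(),1),at_z(c,u.mean(),v.mean(),20).round(0)[:2])
s=arm.get_state();print(s['position'],s['tool_rot'],s['time'],s['opening'])
E
```

```text
{'fx': 381.8833306704115, 'fy': 381.8833306704115, 'cx': 324.9647130267703, 'cy': 199.12767804259872, 'k1': -0.08658885844527803, 'origin': array([ 370.86784564,  -36.31417201, 1115.72949819]), 'attitude': array([-2.1343796 ,  2.09822354, -0.1873984 ])}
top dome_puck 0.83 [464.7, 236.3, 31.9, 28.0] 481.4 250.6 [ 437. -474.]
top dome_puck 0.62 [402.0, 272.3, 29.5, 34.3] 417.0 288.8 [ 328. -284.]
top dome_puck 0.59 [418.0, 228.4, 30.0, 29.3] 433.1 240.9 [ 463. -334.]
top dial_puck 0.71 [380.1, 172.2, 28.6, 27.9] 392.5 185.9 [ 624. -218.]
top key_puck 0.65 [350.5, 213.6, 30.9, 30.7] 364.3 229.2 [ 494. -135.]
top stereo 0.82 [198.8, 102.8, 113.5, 108.7] 255.6 154.1 [715. 191.]
top stereo 0.33 [349.3, 211.6, 32.9, 34.5] 364.8 228.8 [ 495. -137.]
top tray_front 0.74 [325.8, 225.9, 10.4, 9.9] 331.6 230.5 [489. -41.]
top tray_front 0.58 [224.7, 188.2, 53.1, 25.8] 250.7 199.8 [575. 198.]
top tin_can 0.72 [421.5, 141.8, 29.6, 33.3] 435.7 158.2 [ 711. -350.]
top mug 0.91 [463.4, 188.4, 50.1, 35.6] 486.1 204.9 [ 571. -495.]
top remote 0.57 [175.5, 217.0, 21.0, 49.8] 182.8 239.4 [454. 392.]
top d
[... 669 characters left out ...]
8.4 [ 508. -146.]
scene stereo 0.85 [345.2, 155.8, 126.7, 97.2] 407.0 198.8 [706. 201.]
scene tray_front 0.87 [347.9, 168.0, 37.6, 22.7] 364.2 176.1 [528. 220.]
scene tin_can 0.85 [257.2, 274.4, 39.1, 51.4] 278.3 300.0 [ 688. -330.]
scene mug 0.84 [160.3, 281.1, 54.5, 46.0] 187.8 303.6 [ 534. -475.]
scene figurine 0.76 [297.0, 192.8, 12.4, 26.1] 302.3 206.6 [484. -34.]
scene figurine 0.41 [361.1, 142.6, 35.8, 20.8] 377.4 152.8 [473. 376.]
scene remote 0.9 [360.4, 140.3, 37.1, 22.9] 376.9 152.8 [471. 374.]
scene disc_cases 0.6 [324.3, 247.5, 77.3, 57.1] 360.4 271.9 [ 780. -136.]
[ 172.71667661 -652.51384616  224.26689487] [-3.11532422e+00 -4.05271325e-01 -5.73183838e-05] 1.1 94.13046263328553
```

Run:
```python
import cv2,numpy as np
t=cv2.imread('pics/top0.png');s=cv2.imread('pics/scene0.png')
a=cv2.resize(t[120:320,160:520],None,fx=2.2,fy=2.2,interpolation=3)
cv2.imwrite('pics/a.png',a)
b=cv2.resize(s[140:330,130:470],None,fx=2.3,fy=2.3,interpolation=3)
cv2.imwrite('pics/b.png',b)
```

```text
(no output)
```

View pics/a.png

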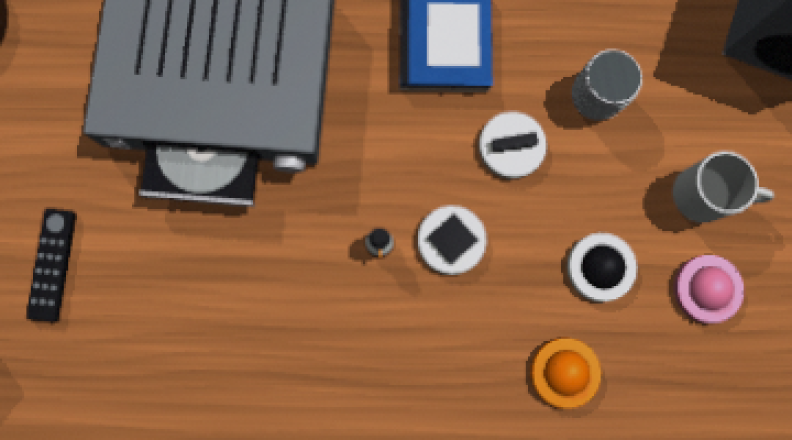

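View pics/b.png

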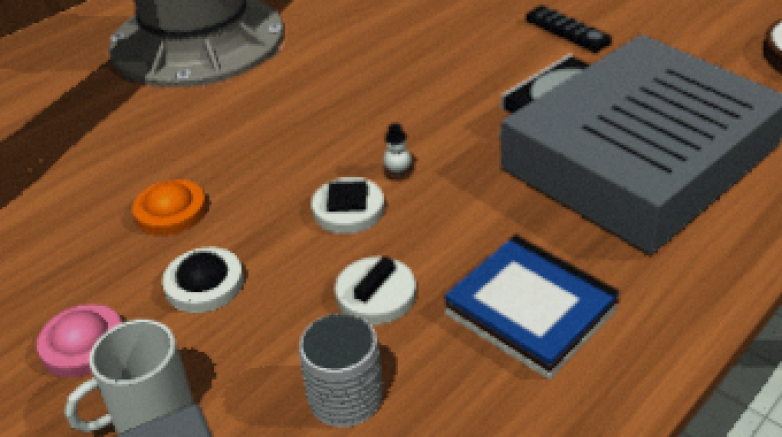

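The dome-shaped candidates in the top picture are (433,241) white with a black dome, (481,251) pink and (417,289) orange. The white one fits the description, since the pink and orange pucks are excluded. The enlarged crops confirm that its black top is a round dome. The dial (393,186) and the key (364,229) are the other two white pucks. The open tray's front edge runs from about (223,207) to (274,212).

Run:
```python
from h import *
from scipy.optimize import least_squares
t=cv2.imread('pics/top0.png');s=cv2.imread('pics/scene0.png')
# black dome blob and whole-puck blob in each camera
est={}
for c,im,(u0,v0) in (('top',t,(433,241)),('scene',s,(217,261))):
    g=im.max(2); w=np.zeros_like(g); cv2.circle(w,(u0,v0),13,1,-1)
    n,l,st,ce=cv2.connectedComponentsWithStats(((g<70)&(w>0)).astype(np.uint8))
    i=1+st[1:,4].argmax(); est[c]=ce[i]; print(c,ce[i],st[i])
def model(c,x,y): # centroid of projected dome (spherical cap r30 h22 on z18)
    th=np.linspace(0,2*np.pi,60,endpoint=False); P=[]
    for z in np.linspace(0,22,12):
        Rr=(30**2+22**2)/44; r=np.sqrt(max(0,Rr**2-(z+Rr-22)**2))
        P+= [proj(c,[x+r*np.cos(a),y+r*np.sin(a),18+z]) for a in th]
    h=cv2.convexHull(np.array(P,np.float32)); m=cv2.moments(h); return np.array([m['m10'],m['m01']])/m['m00']
for c in est:
    print(c,least_squares(lambda p:model(c,*p)-est[c],[464,-335],diff_step=1e-3).x)
# tray front upper edge line: bright thin line in top
g=t.min(2).astype(int); pts=[]
for u in range(226,273):
    v=np.arange(200,220); col=g[v,u]; k=col.argmax(); pts.append((u,v[k],col[k]))
p=np.array(pts); print(p[::6])
a=np.polyfit(p[:,0],p[:,1],1); print(a)
for u in (223.2,274.5,248.5): print(u,at_z('top',u,np.polyval(a,u),55))
A=at_z('top',223.2,np.polyval(a,223.2),55);B=at_z('top',274.5,np.polyval(a,274.5),55)
d=(B-A)[:2]; print('width',np.hypot(*d),'yaw',np.arctan2(d[0],-d[1]))
cv2.imwrite('pics/c.png',cv2.resize(np.vstack([np.hstack([t[185:225,205:305]]),s[155:195,330:430]]),None,fx=7,fy=7,interpolation=0))
```

```text
top [433.73       240.95666667] [424 232  20  19 300]
scene [217.06228374 257.93771626] [207 250  22  17 289]Traceback (most recent call last):
  File "<stdin>", line 17, in <module>
    return func(*args, **kwargs)
    result = trf(vector_fun.fun, vector_fun.jac, x0, f0, J0, lb, ub, ftol, xtol,
                 gtol, max_nfev, x_scale, loss_function, tr_solver,
                 tr_options.copy(), verbose, callback=callback_wrapped)
    return trf_no_bounds(
        fun, jac, x0, f0, J0, ftol, xtol, gtol, max_nfev, x_scale,
        loss_function, tr_solver, tr_options, verbose, callback=callback)
    J = jac(x)
    self._update_jac()
    ~~~~~~~~~~~~~~~~^^
    self.J = self.jac_wrapped(xp_copy(self.x), f0=self.f)
             ~~~~~~~~~~~~~~~~^^^^^^^^^^^^^^^^^^^^^^^^^^^^
    J, dct = approx_derivative(
             ~~~~~~~~~~~~~~~~~^
        self.fun,
        ^^^^^^^^^
    ...<2 lines>...
        **self.finite_diff_options,
        ^^^^^^^^^^^^^^^^^^^^^^^^^^^
    )
    ^
    J, _nfev = _dense_difference(fun_wrapped, x0, f0, h,
               ~~~~~~~~~~~~~~~~~^^^^^^^^^^^^^^^^^^^^^^^^
                             use_one_sided, method,
                             ^^^^^^^^^^^^^^^^^^^^^^
                             mf)
                             ^^^
    df = [f_eval - f0 for f_eval in f_evals]
                                    ^^^^^^^
    f = np.atleast_1d(self.fun(x, *self.args, **self.kwargs))
                      ~~~~~~~~^^^^^^^^^^^^^^^^^^^^^^^^^^^^^^
    return np.atleast_1d(self.fun(x))
                         ~~~~~~~~^^^
    return self.f(x, *self.args, **self.kwargs)
           ~~~~~~^^^^^^^^^^^^^^^^^^^^^^^^^^^^^^
  File "<stdin>", line 17, in <lambda>
  File "<stdin>", line 14, in model
  File "h.py", line 15, in proj
    k=arm.calibration(c); A=np.array(k['attitude'],float)
ValueError: time passes only in moves, steps and waits
```

```bash
sed -i 's/^def ray/C={c:arm.calibration(c) for c in ("top","scene")}\ndef ray/; s/k=arm.calibration(c)/k=C[c]/' h.py
python3 - <<'E'
from h import *
t=cv2.imread('pics/top0.png');s=cv2.imread('pics/scene0.png')
print('dome',at_z('top',433.73,240.96,28),at_z('scene',217.06,257.94,28),'base',at_z('top',433.1,240.9,16),at_z('scene',217.4,261,20))
g=t.min(2).astype(int); p=[]
for u in range(226,273):
    v=np.arange(202,220); col=g[v,u]; k=col.argmax(); p.append((u,v[k],col[k]))
p=np.array(p); print(p[::6].tolist())
a=np.polyfit(p[:,0],p[:,1],1)
A,M,B=[at_z('top',u,np.polyval(a,u),55) for u in (223.2,248.8,274.5)]
d=(B-A)[:2]; print(A,M,B,'width',np.hypot(*d),'yaw',np.arctan2(d[0],-d[1]))
for m in [(M+0)]: print(proj('scene',A),proj('scene',B))
cv2.imwrite('pics/c.png',cv2.resize(np.vstack([t[185:225,205:305],s[155:195,330:430]]),None,fx=7,fy=7,interpolation=0))
S=arm.get_state(); print(S['time'],R.from_rotvec(S['tool_rot']).as_matrix().round(3))
E
```

```text
dome [ 462.51681204 -333.2248184    28.        ] [ 472.00028848 -341.37356334   28.        ] base [ 463.67950364 -334.66715797   16.        ] [ 474.1195655  -343.68883748   20.        ]
[[226, 208, 166], [232, 208, 153], [238, 209, 166], [244, 209, 168], [250, 210, 172], [256, 210, 166], [262, 211, 175], [268, 211, 170]]
[546.19389098 267.96683484  55.        ] [542.14580921 194.13111251  55.        ] [538.08844727 120.77692355  55.        ] width 147.41291735638174 yaw -0.05501236684075088
[377.54992801 163.07398602] [348.25417524 181.22004256]
1.1 [[ 0.967  0.256  0.   ]
 [ 0.256 -0.967  0.   ]
 [ 0.    -0.    -1.   ]]
```

View pics/c.png

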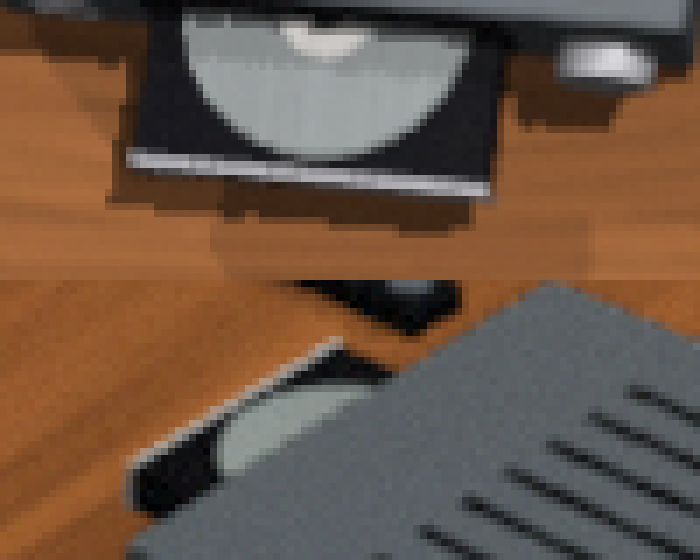

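Emit:
{"fn": "servo_tool", "kwargs": {
  "motion": [
    {"az": 0.1045,"gripper": 1},
    {"az": 0.1045,"gripper": 1},
    {"az": 0.1045,"gripper": 1},
    {"gripper": 1},
    {"x": 0.0125,"y": -0.015},
    {"x": 0.025,"y": -0.03},
    {"x": 0.025,"y": -0.03},
    {"x": 0.025,"y": -0.03},
    {"x": 0.025,"y": -0.03},
    {"x": 0.025,"y": -0.03},
    {"x": 0.025,"y": -0.03},
    {"x": 0.025,"y": -0.03},
    {"x": 0.025,"y": -0.03},
    {"x": 0.025,"y": -0.03},
    {"x": 0.025,"y": -0.03},
    {"x": 0.0125,"y": -0.015},
    {}
  ]
}}

```text
invalid input
```

Emit:
{"fn": "servo_tool", "kwargs": {
  "motion": [
    {"ax": 0,"ay": 0,"az": 0.1045,"x": 0,"y": 0,"z": 0,"gripper": 1},
    {"ax": 0,"ay": 0,"az": 0.1045,"x": 0,"y": 0,"z": 0,"gripper": 1},
    {"ax": 0,"ay": 0,"az": 0.1045,"x": 0,"y": 0,"z": 0,"gripper": 1},
    {"ax": 0,"ay": 0,"az": 0,"x": 0.025,"y": -0.03,"z": 0,"gripper": 1},
    {"ax": 0,"ay": 0,"az": 0,"x": 0.025,"y": -0.03,"z": 0,"gripper": 1},
    {"ax": 0,"ay": 0,"az": 0,"x": 0.025,"y": -0.03,"z": 0,"gripper": 1},
    {"ax": 0,"ay": 0,"az": 0,"x": 0.025,"y": -0.03,"z": 0,"gripper": 1},
    {"ax": 0,"ay": 0,"az": 0,"x": 0.025,"y": -0.03,"z": 0,"gripper": 1},
    {"ax": 0,"ay": 0,"az": 0,"x": 0.025,"y": -0.03,"z": 0,"gripper": 1},
    {"ax": 0,"ay": 0,"az": 0,"x": 0.025,"y": -0.03,"z": 0,"gripper": 1},
    {"ax": 0,"ay": 0,"az": 0,"x": 0.025,"y": -0.03,"z": 0,"gripper": 1},
    {"ax": 0,"ay": 0,"az": 0,"x": 0.025,"y": -0.03,"z": 0,"gripper": 1},
    {"ax": 0,"ay": 0,"az": 0,"x": 0.025,"y": -0.03,"z": 0,"gripper": 1},
    {"ax": 0,"ay": 0,"az": 0,"x": 0.025,"y": -0.03,"z": 0,"gripper": 1},
    {"ax": 0,"ay": 0,"az": 0,"x": 0,"y": 0,"z": 0,"gripper": 1}
  ]
}}

```text
time: 2.6
position: [469.2, -333.4, 224.4]
tool_rot: [-3.139, 0.075, -0.002]
wrist_force: [-0.3, -0.1, -0.1]
opening: 0.6
finger_force: 0.0
```

Emit:
{"fn": "servo_tool", "kwargs": {
  "motion": [
    {"ax": 0,"ay": 0,"az": 0,"x": -0.002,"y": 0,"z": 0.03,"gripper": 1},
    {"ax": 0,"ay": 0,"az": 0,"x": -0.002,"y": 0.002,"z": 0.03,"gripper": 1},
    {"ax": 0,"ay": 0,"az": 0,"x": 0,"y": 0,"z": 0.025,"gripper": 1},
    {"ax": 0,"ay": 0,"az": 0,"x": 0,"y": 0,"z": 0,"gripper": 1}
  ]
}}

```text
time: 3.0
position: [459.5, -339.1, 136.5]
tool_rot: [-3.138, 0.086, 0.007]
wrist_force: [-0.9, -0.1, 0.4]
opening: 0.6
finger_force: 0.0
```

Run:
```python
from h import *
s=arm.read_camera('scene')[:,:,::-1].copy(); S=arm.get_state(); print(S['time'],S['position'],S['joints'])
p=S['position']
for P in (p-[0,0,19],[p[0],p[1],40],[465,-336,40]): print(proj('scene',P))
cv2.imwrite('pics/d.png',cv2.resize(s[160:300,130:330],None,fx=4,fy=4,interpolation=3))
```

```text
3.05 [ 460.42286978 -339.64448917  138.50233   ] [ 0.56331443  0.35584993 -0.04935574  1.91572015  0.02231402  0.87309751
 -1.12311478]
[208.03741365 228.89644247]
[214.04090875 252.21994004]
[216.24693948 252.26546193]
```

View pics/d.png

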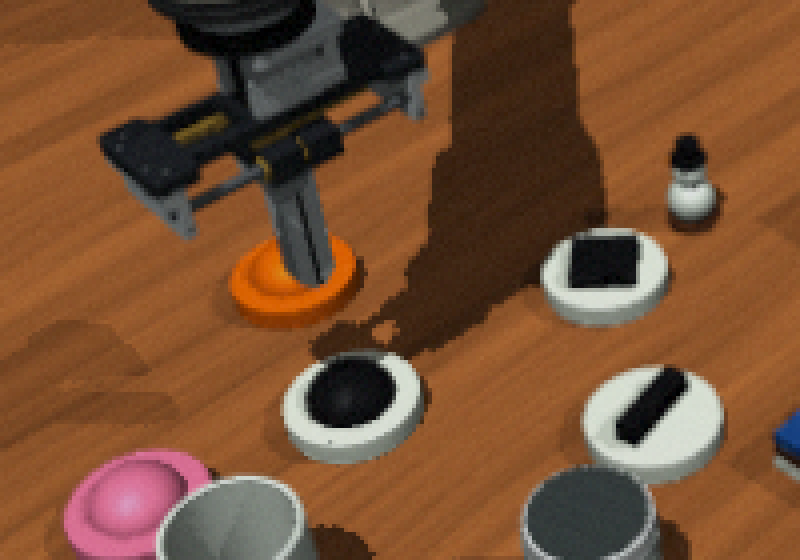

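The picture shows the closed fingertips at about pixel (209,230). The white puck's dome is below and ahead of them, with its top near (218,252), which matches my estimate. I lower to 45 mm above the dome and dwell.

Emit:
{"fn": "servo_tool", "kwargs": {
  "motion": [
    {"ax": 0,"ay": 0,"az": 0,"x": 0.006,"y": -0.003,"z": 0.013,"gripper": 1},
    {"ax": 0,"ay": 0,"az": 0,"x": 0,"y": 0,"z": 0.02,"gripper": 1},
    {"ax": 0,"ay": 0,"az": 0,"x": 0,"y": 0,"z": 0.02,"gripper": 1},
    {"ax": 0,"ay": 0,"az": 0,"x": 0,"y": 0,"z": 0,"gripper": 1},
    {"ax": 0,"ay": 0,"az": 0,"x": 0,"y": 0,"z": 0,"gripper": 1},
    {"ax": 0,"ay": 0,"az": 0,"x": 0,"y": 0,"z": 0,"gripper": 1}
  ]
}}

```text
time: 3.65
position: [468.3, -337.6, 87.6]
tool_rot: [3.14, -0.086, 0.003]
wrist_force: [0.2, -0.3, -0.5]
opening: 0.7
finger_force: 0.0
```

Run:
```python
from h import *
s=arm.read_camera('scene')[:,:,::-1].copy(); t=arm.read_camera('top')[:,:,::-1]; S=arm.get_state(); print(S['time'],S['position'])
cv2.imwrite('pics/e.png',cv2.resize(np.hstack([s[210:290,170:260],t[200:280,390:480]]),None,fx=4,fy=4,interpolation=3))
```

```text
3.75 [ 468.0695048  -337.50382676   87.46135595]
```

View pics/e.png

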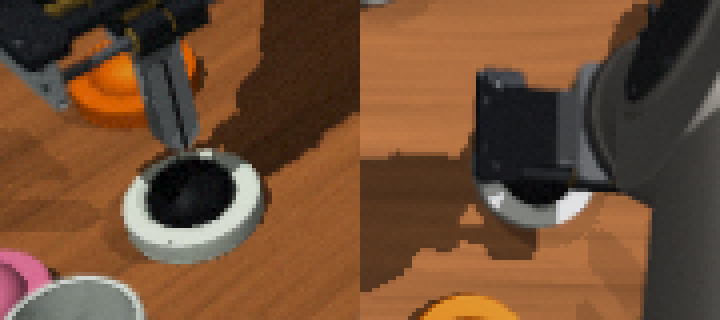

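Emit:
{"fn": "servo_tool", "kwargs": {
  "motion": [
    {"ax": 0,"ay": 0,"az": 0,"x": 0,"y": 0,"z": 0,"gripper": 1},
    {"ax": 0,"ay": 0,"az": 0,"x": 0,"y": 0,"z": 0,"gripper": 1},
    {"ax": 0,"ay": 0,"az": 0,"x": 0,"y": 0,"z": 0,"gripper": 1},
    {"ax": 0,"ay": 0,"az": 0,"x": 0,"y": 0,"z": 0,"gripper": 1},
    {"ax": 0,"ay": 0,"az": 0,"x": 0,"y": 0,"z": 0,"gripper": 1},
    {"ax": 0,"ay": 0,"az": 0,"x": 0,"y": 0,"z": 0,"gripper": 1},
    {"ax": 0,"ay": 0,"az": 0,"x": 0,"y": 0,"z": 0,"gripper": 1},
    {"ax": 0,"ay": 0,"az": 0,"x": 0,"y": 0,"z": 0,"gripper": 1},
    {"ax": 0,"ay": 0,"az": 0,"x": 0,"y": 0,"z": 0,"gripper": 1},
    {"ax": 0,"ay": 0,"az": 0,"x": 0,"y": 0,"z": 0,"gripper": 1},
    {"ax": 0,"ay": 0,"az": 0,"x": 0,"y": 0,"z": 0,"gripper": 1},
    {"ax": 0,"ay": 0,"az": 0,"x": 0,"y": 0,"z": 0,"gripper": 1},
    {"ax": 0,"ay": 0,"az": 0,"x": 0,"y": 0,"z": 0,"gripper": 1},
    {"ax": 0,"ay": 0,"az": 0,"x": 0,"y": 0,"z": 0,"gripper": 1},
    {"ax": 0,"ay": 0,"az": 0,"x": 0,"y": 0,"z": 0,"gripper": 1},
    {"ax": 0,"ay": 0,"az": 0,"x": 0,"y": 0,"z": 0,"gripper": 1},
    {"ax": 0,"ay": 0,"az": 0,"x": 0,"y": 0,"z": 0,"gripper": 1},
    {"ax": 0,"ay": 0,"az": 0,"x": 0,"y": 0,"z": 0,"gripper": 1},
    {"ax": 0,"ay": 0,"az": 0,"x": 0,"y": 0,"z": 0,"gripper": 1},
    {"ax": 0,"ay": 0,"az": 0,"x": 0,"y": 0,"z": 0,"gripper": 1}
  ]
}}

```text
time: 5.75
position: [467.4, -337.1, 86.3]
tool_rot: [-3.14, 0.086, -0.0]
wrist_force: [0.1, 0.7, -0.3]
opening: 0.1
finger_force: 0.0
```

The dwell is complete: over 2 s with the fingertips about 27 mm above the dome and no contact. Next I rise and cross to a point in front of the tray.

Emit:
{"fn": "servo_tool", "kwargs": {
  "motion": [
    {"ax": 0,"ay": 0,"az": 0,"x": 0,"y": 0,"z": -0.03,"gripper": 1},
    {"ax": 0,"ay": 0,"az": 0,"x": 0,"y": 0,"z": -0.04,"gripper": 1},
    {"ax": 0,"ay": 0,"az": 0,"x": 0,"y": 0,"z": -0.04,"gripper": 1},
    {"ax": 0,"ay": 0,"az": 0,"x": 0.005,"y": -0.038,"z": 0,"gripper": 1},
    {"ax": 0,"ay": 0,"az": 0,"x": 0,"y": -0.038,"z": 0,"gripper": 1},
    {"ax": 0,"ay": 0,"az": 0,"x": 0,"y": -0.038,"z": 0,"gripper": 1},
    {"ax": 0,"ay": 0,"az": 0,"x": 0,"y": -0.038,"z": 0,"gripper": 1},
    {"ax": 0,"ay": 0,"az": 0,"x": 0,"y": -0.038,"z": 0,"gripper": 1},
    {"ax": 0,"ay": 0,"az": 0,"x": 0,"y": -0.038,"z": 0,"gripper": 1},
    {"ax": 0,"ay": 0,"az": 0,"x": 0,"y": -0.038,"z": 0,"gripper": 1},
    {"ax": 0,"ay": 0,"az": 0,"x": 0,"y": -0.038,"z": 0,"gripper": 1},
    {"ax": 0,"ay": 0,"az": 0,"x": 0,"y": -0.038,"z": 0,"gripper": 1},
    {"ax": 0,"ay": 0,"az": 0,"x": 0,"y": -0.038,"z": 0,"gripper": 1},
    {"ax": 0,"ay": 0,"az": 0,"x": 0,"y": -0.038,"z": 0,"gripper": 1},
    {"ax": 0,"ay": 0,"az": 0,"x": 0,"y": -0.038,"z": 0,"gripper": 1},
    {"ax": 0,"ay": 0,"az": 0,"x": 0,"y": -0.038,"z": 0,"gripper": 1},
    {"ax": 0,"ay": 0,"az": 0,"x": 0,"y": -0.038,"z": 0,"gripper": 1},
    {"ax": 0,"ay": 0,"az": 0,"x": 0,"y": 0,"z": 0,"gripper": 1},
    {"ax": 0,"ay": 0,"az": 0,"x": 0,"y": 0,"z": 0,"gripper": 1}
  ]
}}

```text
time: 7.65
position: [501.3, 194.3, 196.1]
tool_rot: [3.14, -0.083, -0.001]
wrist_force: [0.5, -0.5, -0.2]
opening: 0.3
finger_force: 0.0
```

Emit:
{"fn": "servo_tool", "kwargs": {
  "motion": [
    {"ax": 0,"ay": 0,"az": 0,"x": 0,"y": 0,"z": 0.031,"gripper": 1},
    {"ax": 0,"ay": 0,"az": 0,"x": 0,"y": 0,"z": 0.04,"gripper": 1},
    {"ax": 0,"ay": 0,"az": 0,"x": 0,"y": 0,"z": 0.04,"gripper": 1},
    {"ax": 0,"ay": 0,"az": 0,"x": 0,"y": 0,"z": 0.025,"gripper": 1},
    {"ax": 0,"ay": 0,"az": 0,"x": 0,"y": 0,"z": 0.015,"gripper": 1},
    {"ax": 0,"ay": 0,"az": 0,"x": 0,"y": 0,"z": 0,"gripper": 1},
    {"ax": 0,"ay": 0,"az": 0,"x": 0,"y": 0,"z": 0,"gripper": 1}
  ]
}}

```text
time: 8.35
position: [502.1, 193.5, 46.2]
tool_rot: [-3.14, 0.087, -0.001]
wrist_force: [0.9, 0.4, 0.5]
opening: 0.3
finger_force: 0.0
```

Run:
```python
from h import *
t=cv2.imread('pics/top0.png')
# stereo front top edge (z=85): candidates from the first crop: left (84,133), right (316,165) of a.png
L,Rr=[at_z('top',160+u/2.2,120+v/2.2,85) for u,v in ((84,133),(318,163))]
d=(Rr-L)[:2]; print(L,Rr,np.hypot(*d),np.arctan2(d[0],-d[1]))
s=arm.read_camera('scene')[:,:,::-1]; n=arm.read_camera('top')[:,:,::-1]
cv2.imwrite('pics/f.png',cv2.resize(np.hstack([s[120:240,300:440],n[150:270,190:330]]),None,fx=2.8,fy=2.8,interpolation=3))
```

```text
[615.96789059 336.23658445  85.        ] [581.44107793  35.18800704  85.        ] 303.0220235478456 -0.114189591174112
```

View pics/f.png

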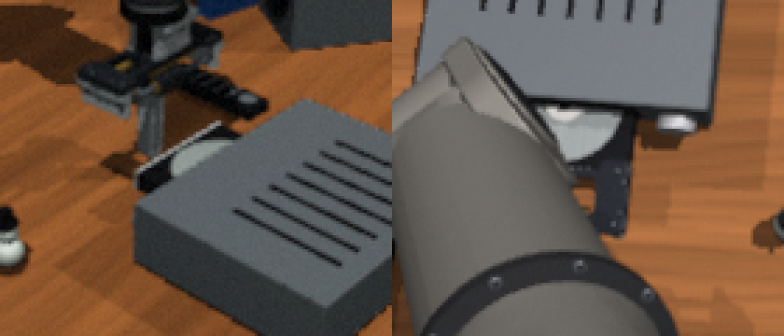

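The picture shows the fingers standing upright just in front of the tray's front face, roughly centred (scene crop (150,140)), and clear of the knob. I push in small steps and watch the force.

Emit:
{"fn": "servo_tool", "kwargs": {
  "motion": [
    {"ax": 0,"ay": 0,"az": 0,"x": 0.01,"y": 0,"z": 0,"gripper": 1},
    {"ax": 0,"ay": 0,"az": 0,"x": 0.01,"y": 0,"z": 0,"gripper": 1},
    {"ax": 0,"ay": 0,"az": 0,"x": 0.01,"y": 0,"z": 0,"gripper": 1},
    {"ax": 0,"ay": 0,"az": 0,"x": 0.01,"y": 0,"z": 0,"gripper": 1},
    {"ax": 0,"ay": 0,"az": 0,"x": 0.01,"y": 0,"z": 0,"gripper": 1},
    {"ax": 0,"ay": 0,"az": 0,"x": 0.01,"y": 0,"z": 0,"gripper": 1},
    {"ax": 0,"ay": 0,"az": 0,"x": 0,"y": 0,"z": 0,"gripper": 1}
  ]
}}

```text
time: 9.15
position: [562.9, 190.2, 45.2]
tool_rot: [-3.14, 0.088, -0.001]
wrist_force: [0.6, -0.2, 0.6]
opening: 0.3
finger_force: 0.0
```

Emit:
{"fn": "servo_tool", "kwargs": {
  "motion": [
    {"ax": 0,"ay": 0,"az": 0,"x": 0.005,"y": 0,"z": 0,"gripper": 1},
    {"ax": 0,"ay": 0,"az": 0,"x": 0.005,"y": 0,"z": 0,"gripper": 1}
  ]
}}

```text
time: 9.35
position: [571.1, 189.9, 45.1]
tool_rot: [3.14, -0.085, -0.001]
wrist_force: [-3.3, -0.9, -1.5]
opening: 0.4
finger_force: 1.1
```

Emit:
{"fn": "servo_tool", "kwargs": {
  "motion": [
    {"ax": 0,"ay": 0,"az": 0,"x": 0.005,"y": 0,"z": 0,"gripper": 1}
  ]
}}

```text
time: 9.45
position: [576.3, 189.6, 45.1]
tool_rot: [3.14, -0.086, -0.001]
wrist_force: [-2.5, -0.3, -1.4]
opening: 0.2
finger_force: 1.1
```

Emit:
{"fn": "servo_tool", "kwargs": {
  "motion": [
    {"ax": 0,"ay": 0,"az": 0,"x": 0.003,"y": 0,"z": 0,"gripper": 1}
  ]
}}

```text
time: 9.55
position: [579.7, 189.4, 45.2]
tool_rot: [3.14, -0.086, -0.0]
wrist_force: [-1.5, -0.8, -1.1]
opening: 0.2
finger_force: 1.1
```

Pushing against the tray's friction of about 2 N. I continue until it hits the stop.

Emit:
{"fn": "servo_tool", "kwargs": {
  "motion": [
    {"ax": 0,"ay": 0,"az": 0,"x": 0.004,"y": 0,"z": 0,"gripper": 1}
  ]
}}

```text
time: 9.65
position: [583.5, 189.2, 45.3]
tool_rot: [3.14, -0.086, -0.0]
wrist_force: [-2.1, -0.7, -1.2]
opening: 0.3
finger_force: 1.1
```

Emit:
{"fn": "servo_tool", "kwargs": {
  "motion": [
    {"ax": 0,"ay": 0,"az": 0,"x": 0.003,"y": 0,"z": 0,"gripper": 1}
  ]
}}

```text
time: 9.75
position: [586.7, 189.0, 45.3]
tool_rot: [3.14, -0.086, -0.0]
wrist_force: [-1.4, -1.7, -1.0]
opening: 0.2
finger_force: 1.1
```

Emit:
{"fn": "servo_tool", "kwargs": {
  "motion": [
    {"ax": 0,"ay": 0,"az": 0,"x": 0.002,"y": 0,"z": 0,"gripper": 1}
  ]
}}

```text
time: 9.85
position: [588.7, 189.0, 45.3]
tool_rot: [-3.14, 0.086, -0.0]
wrist_force: [-2.3, -1.7, -0.8]
opening: 0.4
finger_force: 1.0
```

Emit:
{"fn": "servo_tool", "kwargs": {
  "motion": [
    {"ax": 0,"ay": 0,"az": 0,"x": 0.003,"y": 0,"z": 0,"gripper": 1}
  ]
}}

```text
time: 9.95
position: [589.3, 188.9, 45.1]
tool_rot: [3.139, -0.086, -0.006]
wrist_force: [-29.4, -2.9, 21.7]
opening: 0.4
finger_force: 14.7
```

Emit:
{"fn": "servo_tool", "kwargs": {
  "motion": [
    {"ax": 0,"ay": 0,"az": 0,"x": 0.003,"y": 0,"z": 0,"gripper": 1}
  ]
}}

```text
time: 10.05
position: [589.5, 188.9, 45.0]
tool_rot: [3.138, -0.084, -0.014]
wrist_force: [-48.0, -4.6, 38.2]
opening: 0.5
finger_force: 24.0
```

Emit:
{"fn": "servo_tool", "kwargs": {
  "motion": [
    {"ax": 0,"ay": 0,"az": 0,"x": 0.002,"y": 0,"z": 0,"gripper": 1}
  ]
}}

```text
time: 10.15
position: [589.5, 188.9, 44.9]
tool_rot: [3.137, -0.083, -0.019]
wrist_force: [-55.8, -3.7, 44.9]
opening: 0.6
finger_force: 28.0
```

Emit:
{"fn": "servo_tool", "kwargs": {
  "motion": [
    {"ax": 0,"ay": 0,"az": 0,"x": 0.002,"y": 0,"z": 0,"gripper": 1}
  ]
}}

```text
time: 10.25
position: [589.6, 188.9, 44.8]
tool_rot: [3.136, -0.082, -0.024]
wrist_force: [-67.5, -5.1, 54.7]
opening: 0.5
finger_force: 34.0
```

The tray is hard against its stop. I back off, rise and check.

Emit:
{"fn": "servo_tool", "kwargs": {
  "motion": [
    {"ax": 0,"ay": 0,"az": 0,"x": -0.005,"y": 0,"z": 0,"gripper": 1},
    {"ax": 0,"ay": 0,"az": 0,"x": -0.015,"y": 0,"z": 0,"gripper": 1},
    {"ax": 0,"ay": 0,"az": 0,"x": -0.03,"y": 0,"z": 0,"gripper": 1},
    {"ax": 0,"ay": 0,"az": 0,"x": -0.03,"y": 0,"z": 0,"gripper": 1},
    {"ax": 0,"ay": 0,"az": 0,"x": 0,"y": 0,"z": -0.03,"gripper": 1},
    {"ax": 0,"ay": 0,"az": 0,"x": 0,"y": 0,"z": -0.04,"gripper": 1},
    {"ax": 0,"ay": 0,"az": 0,"x": 0,"y": 0,"z": -0.04,"gripper": 1},
    {"ax": 0,"ay": 0,"az": 0,"x": 0,"y": 0,"z": -0.04,"gripper": 1},
    {"ax": 0,"ay": 0,"az": 0,"x": 0,"y": 0.04,"z": 0,"gripper": 1},
    {"ax": 0,"ay": 0,"az": 0,"x": 0,"y": 0.04,"z": 0,"gripper": 1},
    {"ax": 0,"ay": 0,"az": 0,"x": 0,"y": 0.04,"z": 0,"gripper": 1},
    {"ax": 0,"ay": 0,"az": 0,"x": 0,"y": 0.04,"z": 0,"gripper": 1},
    {"ax": 0,"ay": 0,"az": 0,"x": 0,"y": 0.04,"z": 0,"gripper": 1},
    {"ax": 0,"ay": 0,"az": 0,"x": 0,"y": 0,"z": 0,"gripper": 1},
    {"ax": 0,"ay": 0,"az": 0,"x": 0,"y": 0,"z": 0,"gripper": 1}
  ]
}}

```text
time: 11.75
position: [508.0, -7.3, 195.7]
tool_rot: [-3.14, 0.089, -0.002]
wrist_force: [-0.4, 1.0, 0.2]
opening: 0.3
finger_force: 0.0
```

Run:
```python
from h import *
n=arm.read_camera('top')[:,:,::-1]; s=arm.read_camera('scene')[:,:,::-1]
cv2.imwrite('pics/g.png',np.vstack([cv2.resize(n[130:270,190:470],None,fx=2,fy=2),cv2.resize(s[140:280,170:450],None,fx=2,fy=2)]))
```

```text
(no output)
```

View pics/g.png

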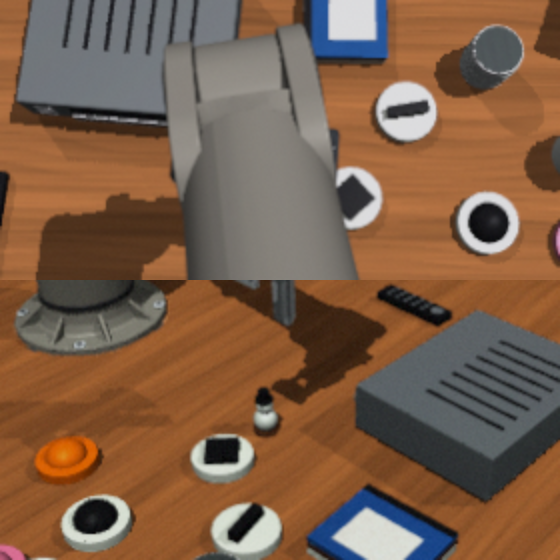

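The top picture shows the tray shut, with only its thin front strip left along the stereo's face (crop (80–165,115)). The pucks, figurine and remote are where they were, and the arm is clear of everything.

```bash
python3 -c "
from plant import arm
print(arm.job_done())"
```

```text
the job is handed in; nothing more can be done
None
```

The job is handed in: the arm dwelt over 2 s about 27 mm above the white puck's black dome without contact, then pushed the tray to its hard stop; nothing looked moved in the last pictures, and no verdict came back.

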